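# Flip the stop down and push the carton home in the labelling jig

## Task

Get the white carton ready for its label: flip the hinged stop flag of the labelling jig all the way down across the track, then push the carton along the track until it rests against the flag. Leave the flag down and the carton flat in the track.

Things in the scene. Friction and masses are not known exactly. Their poses are not given: they have to be found in the camera images.
- jig: Fixed labelling jig on the shut laptop: grey plate 112 x 270 x 8 mm, metal rails along it form a track 84 mm wide, open at both ends. Origin: underside, mid-track. y runs along the track towards the flag (plate ends y = +-135 mm), x across it away from the robot, z up. Track floor z = 8; low front lip inner face x = -42, top z = 18; back fence x = 42 to 54, top z = 36 mm.
- stop_flag (a joint): Hinge of the metal stop flag on the back fence, in rad: 0 = leaning back 0.35 past upright, away from the robot; 0.35 = upright; 1.92 (end stop) = fully down, level across the track. Starts at 0 to 0.25. Hinge line parallel to the jig's y, at jig x = 48, z = 43 mm. Light friction holds it near upright; more than about 0.5 rad past upright it falls down by itself and stays down.
- flag_tip (a point): Outer end of the stop flag, a flat bar 72 mm long from hinge line to this point, 22 mm wide along the track, 8 mm thick, with a black cap (24 x 10 mm) on its last 18 mm. The flag's middle is at jig y = 100 mm; the face that stops the carton is at jig y = 89 mm.
- carton_center (a point): Centre of the loose white closed carton, 76 wide (x) x 128 long (y) x 56 mm high (z), 0.11 to 0.2 kg, lying lengthwise in the jig's track, its axes parallel to the jig's. It starts 65 to 100 mm short of the flag; when it rests against the flag, its centre is at jig y = +25 mm.

How it is judged (in metres and radians):
On the way:
1. the stop flag is fully down while the carton is still at least 30 mm short of it (value of joint stop_flag above 1.8 rad and y of carton_center in the frame of jig below -0.005 m), for 0.2 s.
At the end, for the whole second after the job is handed in: The stop flag is fully down (within 0.12 rad of its end stop), and the carton lies flat in the track (tilt under 0.1 rad, on the track floor within 10 mm, within 15 mm of the track's centre line and 10 degrees of its direction) with its end within 8 mm of the flag (value of joint stop_flag above 1.8 rad and y of carton_center in the frame of jig between 0.017 and 0.035 m and x of carton_center in the frame of jig between -0.015 and 0.015 m and angle between carton_center's own z axis and vertical below 0.1 rad and angle between the y axis of carton_center and the y axis of jig, either way round below 0.17 rad and z of carton_center in the frame of jig below 0.046 m); the robot touches nothing.
It also fails if it takes over 42 s, if anything falls off the work surface, if the arm or the gripper's body presses on something with over 40 N, if the wrist force passes 120 N, or if a joint passes its speed limit or range.

## Robot

A 6-joint arm with a two-finger parallel gripper is mounted at the origin on a cart in front of the work surface, level with it; the furniture and walls round the work are solid. World frame = base frame: x ahead of the robot, y to its left, z up, the work surface at z = 0. Lengths are in m, angles in degrees, forces in N, time in s.
With the tool pointing down it reaches from about 0.3 to 0.875 m from the base axis. Payload 6.4 kg.
Tool frame: the origin (TCP) lies at the very end of the fingers, on their centre line; the grasp point (between the pads) lies 19 mm behind it; z points along the fingers, y is the direction in which the jaws open and shut (so a half turn about z gives the same grasp; the last joint's range is limited). The gripper opens to 85 mm and grips with 20 to 120 N. Pads are 22 mm wide; open, the fingers measure 114 mm over their backs; the gripper's body (76 mm by 85 mm) begins 54 mm behind the grasp point. The pads swing forward as they close: fully open they stand 13 mm farther back than shut.
Start: joints at [-78.57, 10.359, 92.074, -0, 77.567, -11.82], TCP at [0.227, -0.528, 0.231] pointing down, gripper open.
Joint ranges: [-171.53, 171.53], [-51.25, 118.39], [17.06, 147.69], [-65.23, 245.23], [0, 150.52], [-178.68, 178.68]. Speed limits (degrees/s): [147.25, 147.25, 172.46, 180, 180, 180].

## Interface

Orientations are given as [roll, pitch, yaw] about the fixed x, y, z axes, in that order (R = Rz(yaw) Ry(pitch) Rx(roll)).
In Python, from cell import bot gives the robot as it stands.
- The arm moves only by the tool servo_tool, never from a script. Its argument "increments" is a list of rows, each an object with "jaw": the opening, from 0 (shut) to 1 (fully open); "linear": the shift along the world's x, y, z in cm, a list of three; "turn": the turn, a rotation vector about the world's x, y, z in rad, a list of three. In form: [{"jaw": jaw, "linear": [dx, dy, dz], "turn": [wx, wy, wz]}, ...]. A call has 1 to 20 rows; each row is the pose to reach, as a shift and turn from the pose commanded when the call began; what a row does not reach only later rows make up. A row lasts 1/12 s, in which the tool goes at most 41.7 mm and 7.16 degrees, less where a joint would pass 70% of its speed; a pose out of reach is approached as far as the arm can. A call with a gripper value outside its range is refused whole. The fingers move at their own pace and stop on an object; "force" is the grip in N (left out, the last holds). Time passes only in rows, so rows that repeat a pose let the fingers close. It gives the time, the measured TCP pose, the force and the opening at its end, in the units of the state.
- bot.observe(): the state, without advancing time (a new reading comes with each control period).
- bot.grab_frame(name): name is "scene" or "side" or "wrist"; returns a dict with "color" (420x560x3 uint8, red, green, blue), "fx", "fy", "cx", "cy" (pixels), "extrinsics" (4x4, takes a point from camera to world coordinates); the wrist camera has in their place "T_tool_cam" (4x4, takes a point from camera to tool coordinates, whose origin is the TCP and whose axes are the flange's). Camera axes: x right, y up, looking along -z (the intrinsics and any distortion apply to the point x, -y, -z); pixel columns grow to the right and rows downward; lengths in m; the calibration is good to about 2 mm. The wrist camera is an equidistant fisheye: a pixel r from the principal point sees the ray r / f radians off the axis. A picture is of the moment at which its call begins: read the wrist's pose just before it. There is no depth.
- bot.job_done(): hands the job in, once; it reports no verdict.
The state is a dict: "time": time; "joints": joint angles; "dq": joint speeds; "joint_torque": joint torques, N m; "ee_pos": TCP position; "ee_rot": TCP orientation; "wrist_force": force on the tool from outside, world axes, zero at the start; "ft_torque": the same for the moment, N m; "opening": finger opening in m.
Only numpy, scipy, OpenCV 4.12 (cv2) and the standard library are available. Lean on these libraries where they do the work, as an engineer would, in place of code of your own. Each camera call takes 0.05 s, during which the arm holds its last target.

## Working session

There is one attempt and no reset: what is moved stays moved. The work goes in short steps, Python scripts to look and compute and a tool call to move; the robot and the scene stay as the last step left them, time stands still between calls to the robot, and variables do not carry over. Pictures are saved under pics/ and viewed, and the job is handed in when it is done.

Besides the shell and the picture viewer there is one more tool, called after "Call:" as a command line: name --argument value ..., lists and objects as JSON in quotes. servo_tool: Moves the arm, as the interface text tells. Its arguments: {"type":"object","properties":{"increments":{"type":"array","items":{"type":"object","properties":{"jaw":{"type":"number"},"linear":{"type":"array","items":{"type":"number"}},"turn":{"type":"array","items":{"type":"number"}}}}},"force":{"type":"number"}},"required":["increments"]}

```bash
mkdir -p pics
python3 - <<'E'
from cell import bot
import cv2,numpy as np
print(bot.observe())
for n in("scene","side"):
    f=bot.grab_frame(n)
    np.savez(f"pics/{n}0.npz",**f)
    cv2.imwrite(f"pics/{n}0.png",f["color"][:,:,::-1])
    print(n,f["fx"],f["fy"],f["cx"],f["cy"],np.round(f["extrinsics"],4).tolist(),[k for k in f])
E
```

```text
{'time': 0.0, 'joints': array([-7.85706055e+01,  1.04003530e+01,  9.21328543e+01, -2.62704518e-04,
        7.75681263e+01, -1.18191257e+01]), 'dq': array([ 0.06602112, -0.00390282,  0.11539624,  0.02663554,  0.0203216 ,
        0.02153206]), 'joint_torque': array([-2.07632552e-04, -4.44865108e+01, -3.51338553e+01, -4.07446496e-04,
        9.22092295e-03,  1.95783895e-05]), 'ee_pos': array([ 0.22687378, -0.52773567,  0.23038917]), 'ee_rot': array([-1.79900762e+02, -2.05044032e-02,  2.32485592e+01]), 'wrist_force': array([-0.24391542,  0.0016757 , -0.92139726]), 'ft_torque': array([0.05450158, 0.02873108, 0.04616644]), 'opening': 0.08553729804899687}
scene 414.78172066456165 414.78172066456165 285.19909924488513 212.14104773658232 [[-0.7578, 0.3279, -0.5641, 0.0519], [-0.6522, -0.3591, 0.6676, 0.396], [0.0163, 0.8738, 0.486, 0.5221], [0.0, 0.0, 0.0, 1.0]] ['color', 'fx', 'fy', 'cx', 'cy', 'extrinsics']
side 412.19992147680796 412.19992147680796 276.2571118700984 203.37319832027217 [[0.5803, 0.7048, -0.4081, 0.2109], [-0.8143, 0.5104, -0.2763, -0.4181], [0.0136, 0.4927, 0.8701, 0.8501], [0.0, 0.0, 0.0, 1.0]] ['color', 'fx', 'fy', 'cx', 'cy', 'extrinsics']
```

View pics/scene0.png

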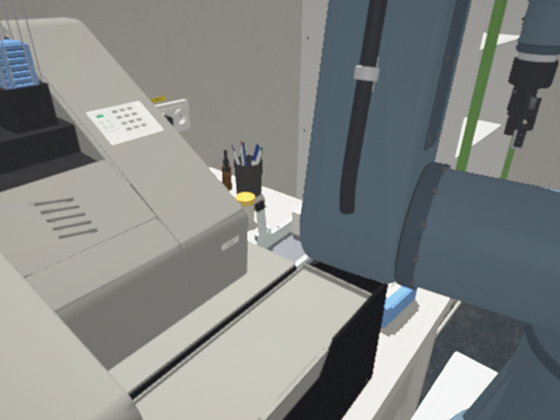

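View pics/side0.png

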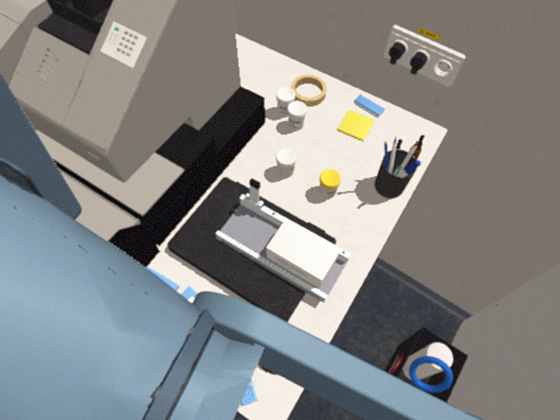

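The side view shows the whole jig: flag cap near (255,184), carton near (302,248). The scene view is mostly blocked by the arm. I'll enlarge the side view.

Run:
```python
import cv2
im=cv2.imread("pics/side0.png")[165:315,155:365]
im=cv2.resize(im,None,fx=3.8,fy=3.8,interpolation=cv2.INTER_CUBIC)
for i in range(0,210,20):
    cv2.putText(im,str(155+i),(int(i*3.8),8),0,.3,(0,0,255),1); cv2.line(im,(int(i*3.8),0),(int(i*3.8),570),(0,0,255) if 0 else (90,90,200),1)
for i in range(0,150,20):
    cv2.putText(im,str(165+i),(0,int(i*3.8)+8),0,.3,(0,0,255),1); cv2.line(im,(0,int(i*3.8)),(798,int(i*3.8)),(90,90,200),1)
cv2.imwrite("pics/side0c.png",im)
```

```text
(no output)
```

View pics/side0c.png

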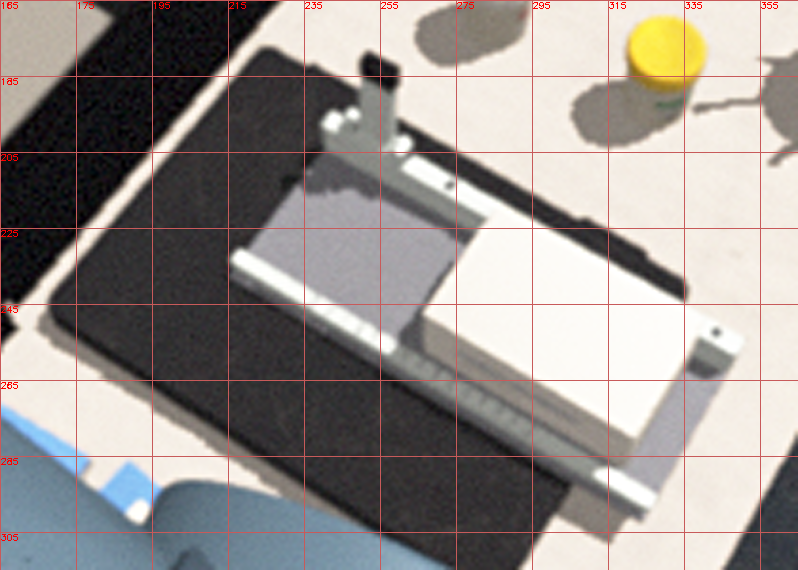

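```bash
cat > fit.py <<'E'
import numpy as np,cv2
from scipy.optimize import least_squares
d=np.load("pics/side0.npz");E=d["extrinsics"];fx,cx,cy=float(d["fx"]),float(d["cx"]),float(d["cy"])
def proj(P):
    p=(np.atleast_2d(P)-E[:3,3])@E[:3,:3]
    return np.c_[cx+fx*p[:,0]/-p[:,2], cy-fx*p[:,1]/-p[:,2]]
def pose(q,P):
    c,s=np.cos(q[3]),np.sin(q[3]); return np.atleast_2d(P)@np.array([[c,-s,0],[s,c,0],[0,0,1]]).T+q[:3]
crop=np.array([[243,249],[658,495],[742,336],[488,215],[422,310],[632,438],[697,333]])
obs=crop/3.8+[155,165]
def pts(q):
    yc=q[4]
    return np.array([[-.042,.135,.018],[-.042,-.135,.018],[.054,-.135,.036],[.038,yc+.064,.064],[-.038,yc+.064,.064],[-.038,yc-.064,.064],[.038,yc-.064,.064]])
def res(q): return (proj(pose(q,pts(q)))-obs).ravel()
if __name__=="__main__":
  for y0 in np.radians([-90,-45,0,45,90]):
    r=least_squares(res,[.5,-.2,.03,y0,-.05]); print(r.cost,r.x,np.degrees(r.x[3]))
    if y0==0: print(r.fun.reshape(-1,2).round(2))
E
python3 fit.py
```

```text
9.022436668388758 [ 0.51463057 -0.2289767   0.01248983  0.0621352  -0.04838763] 3.560084494413466
9.022436668381177 [ 0.51463057 -0.22897671  0.01248983  0.06213518 -0.04838762] 3.5600836233290196
9.022436668380704 [ 0.51463057 -0.22897671  0.01248983  0.06213518 -0.04838762] 3.560083507180168
[[ 0.1   0.7 ]
 [-0.98  0.07]
 [-0.21  1.29]
 [ 1.64 -1.47]
 [-0.43  1.68]
 [-0.5   0.3 ]
 [ 0.46 -2.54]]
9.022436668380385 [ 0.51463057 -0.22897671  0.01248983  0.06213518 -0.04838762] 3.560083457845861
9.022436668381633 [ 0.51463057 -0.22897671  0.01248983  0.06213517 -0.04838762] 3.5600832489570764
```

```bash
cat > ov.py <<'E'
from fit import *
def res2(q):
    P=pts(q); P[3:,0]+=q[5]; r=(proj(pose(q,P))-obs); r[6]=0; return np.r_[r.ravel(),q[5]*200,(q[2]-.018)*100]
r=least_squares(res2,[.5,-.2,.03,0,-.05,0]);q=r.x;print(q.round(4),r.fun[:14].reshape(-1,2).round(1).tolist())
np.save("q.npy",q)
# flag angle by cap top
def flag(th,y,r,t=0): # direction from hinge; upright th=.35
    a=th-.35
    return [.048-r*np.sin(a)-t*np.cos(a), y, .043+r*np.cos(a)-t*np.sin(a)]
im=cv2.imread("pics/side0.png");S=3.8
big=cv2.resize(im[165:315,155:365],None,fx=S,fy=S,interpolation=cv2.INTER_CUBIC)
def line(P,col,cl=True):
    p=(proj(pose(q,P))-[155,165])*S; cv2.polylines(big,[p.astype(int)],cl,col,1)
yc,dx=q[4],q[5]
for z in(.008,.064): line([[dx+sx*.038,yc+sy*.064,z] for sx,sy in((1,1),(1,-1),(-1,-1),(-1,1))],(0,0,255))
line([[sx*.056,sy*.135,.008] for sx,sy in((1,1),(1,-1),(-1,-1),(-1,1))],(0,200,0))
line([[x,y,.036] for x,y in((.042,.135),(.042,-.135),(.054,-.135),(.054,.135))],(255,0,0))
line([[-.042,.135,.018],[-.042,-.135,.018]],(255,0,255))
for th,c in((0,(0,255,255)),(.25,(255,255,0))): line([flag(th,.088,.0),flag(th,.088,.072),flag(th,.112,.072),flag(th,.112,0)],c)
cv2.imwrite("pics/ov.png",big)
for th in(0,.25): print(th,pose(q,flag(th,.1,.072)))
print(pose(q,[[0,.135,0],[0,-.135,0]]))
E
python3 ov.py
```

```text
[ 0.5148 -0.2293  0.0156  0.0684 -0.0479 -0.0013] [[-0.0, 0.5], [-0.3, -0.6], [0.3, 0.3], [1.2, -1.8], [-0.7, 1.6], [-0.4, -0.0], [0.0, 0.0]]
0 [[ 0.58046113 -0.1245873   0.1262529 ]]
0.25 [[ 0.56300146 -0.12578402  0.13025836]]
[[ 0.50554927 -0.0946398   0.01561806]
 [ 0.52401232 -0.36400779  0.01561806]]
```

View pics/ov.png

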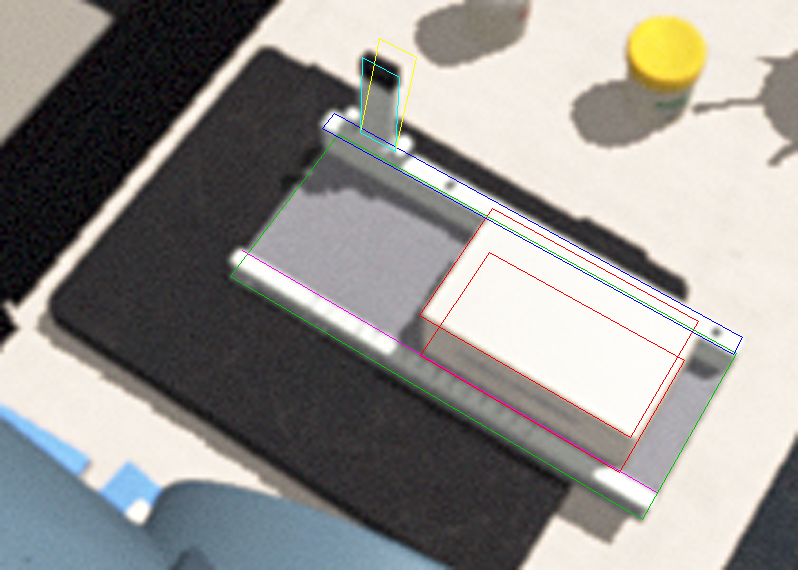

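The fitted overlay lines up with the rails, carton and flag. The jig origin is about (0.515, -0.229, 0.016), its yaw about 3.9°, the carton's y about -48 mm and the flag about 0.2 rad. Next I check how close the printer is.

Run:
```python
import numpy as np
for n,px in(("side",[(265,100),(262,125),(238,85),(150,215),(110,250),(165,240),(77,215)]),("scene",[(245,272),(243,208),(385,290),(378,350),(300,262),(272,250)])):
    d=np.load(f"pics/{n}0.npz");E=d["extrinsics"];f=float(d["fx"])
    for u,v in px:
        r=E[:3,:3]@np.array([(u-d["cx"])/f,-(v-d["cy"])/f,-1])
        print(n,u,v,[ (E[:3,3]+r*(z-E[2,3])/r[2])[:2].round(3).tolist() for z in(0,.05,.1,.2,.3)])
```

```text
side 265 100 [[0.859, 0.067], [0.82, 0.039], [0.782, 0.01], [0.706, -0.047], [0.63, -0.104]]
side 262 125 [[0.782, 0.021], [0.749, -0.005], [0.715, -0.03], [0.648, -0.082], [0.581, -0.134]]
side 238 85 [[0.859, 0.162], [0.821, 0.128], [0.783, 0.094], [0.707, 0.026], [0.63, -0.042]]
side 150 215 [[0.412, 0.071], [0.4, 0.043], [0.389, 0.014], [0.365, -0.044], [0.341, -0.101]]
side 110 250 [[0.297, 0.081], [0.292, 0.052], [0.287, 0.022], [0.277, -0.036], [0.267, -0.095]]
side 165 240 [[0.386, -0.0], [0.376, -0.025], [0.365, -0.05], [0.345, -0.099], [0.324, -0.148]]
side 77 215 [[0.314, 0.208], [0.308, 0.171], [0.302, 0.134], [0.29, 0.06], [0.277, -0.013]]
scene 245 272 [[0.554, -0.074], [0.506, -0.029], [0.458, 0.016], [0.362, 0.106], [0.265, 0.196]]
scene 243 208 [[0.754, -0.263], [0.687, -0.2], [0.62, -0.137], [0.485, -0.011], [0.351, 0.115]]
scene 385 290 [[0.311, -0.216], [0.286, -0.157], [0.261, -0.099], [0.212, 0.019], [0.162, 0.136]]
scene 378 350 [[0.245, -0.073], [0.226, -0.028], [0.208, 0.017], [0.171, 0.107], [0.134, 0.196]]
scene 300 262 [[0.492, -0.177], [0.45, -0.122], [0.408, -0.067], [0.323, 0.043], [0.239, 0.152]]
scene 272 250 [[0.567, -0.17], [0.517, -0.116], [0.468, -0.062], [0.369, 0.047], [0.271, 0.155]]
```

```bash
python3 - <<'E'
import numpy as np
def ray(n,u,v):
    d=np.load(f"pics/{n}0.npz");E=d["extrinsics"];f=float(d["fx"])
    r=E[:3,:3]@np.array([(u-d["cx"])/f,-(v-d["cy"])/f,-1]);return E[:3,3],r/np.linalg.norm(r)
for nm,a,b in(("keypad",(125,122),(126,43)),("vents",(62,218),(47,63)),("bodycorner?",(245,270),(240,75)),("bodycorner2",(243,208),(240,75)),("badge",(230,243),(90,155)),("badge2",(230,243),(93,152)),("trayslot",(295,265),(113,195)),("cup",(245,200),(331,180))):
    p,r=ray("scene",*a);q,s=ray("side",*b)
    A=np.c_[r,-s];t=np.linalg.lstsq(A,q-p,rcond=None)[0]
    print(nm,(p+t[0]*r).round(3),(q+t[1]*s).round(3))
E
python3 - <<'E'
import cv2
im=cv2.imread("pics/side0.png")[0:270,0:280]
cv2.imwrite("pics/s1.png",cv2.resize(im,(580,560)[::1],interpolation=cv2.INTER_CUBIC))
E
```

```text
keypad [0.547 0.133 0.361] [0.547 0.133 0.362]
vents [0.456 0.266 0.31 ] [0.458 0.267 0.312]
bodycorner? [ 0.49  -0.015  0.071] [0.694 0.006 0.249]
bodycorner2 [ 0.535 -0.057  0.163] [ 0.661 -0.022  0.29 ]
badge [0.382 0.11  0.237] [0.382 0.11  0.236]
badge2 [0.385 0.108 0.234] [0.39  0.11  0.237]
trayslot [0.337 0.036 0.185] [0.357 0.043 0.195]
cup [ 0.711 -0.23   0.052] [ 0.71  -0.231  0.051]
```

View pics/s1.png

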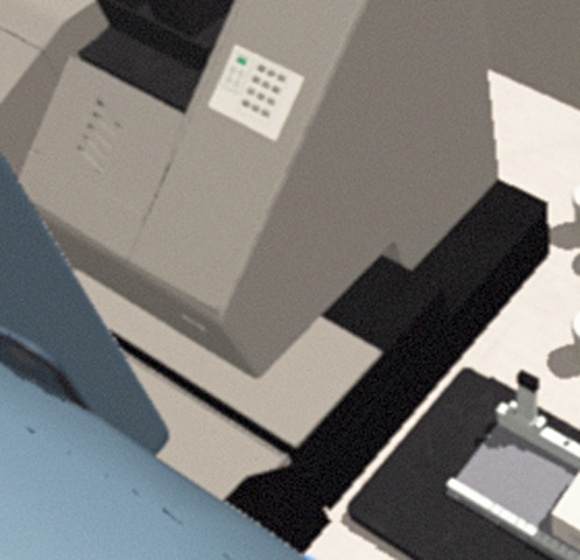

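The printer side stays at y ≥ 0.03, so there is enough room. First I move at the present height to behind the flag, with the jaws shut and the yaw lined up with the jig.

Call:
servo_tool --increments '[{"jaw":0,"linear":[1,1,0],"turn":[0,0,-0.01]},{"jaw":0,"linear":[3,3,0],"turn":[0,0,-0.03]},{"jaw":0,"linear":[5.5,5.5,0],"turn":[0,0,-0.05]},{"jaw":0,"linear":[8,8.2,0],"turn":[0,0,-0.07]},{"jaw":0,"linear":[10.5,10.8,0],"turn":[0,0,-0.09]},{"jaw":0,"linear":[13,13.4,0],"turn":[0,0,-0.11]},{"jaw":0,"linear":[15.5,16,0],"turn":[0,0,-0.13]},{"jaw":0,"linear":[18,18.6,0],"turn":[0,0,-0.15]},{"jaw":0,"linear":[20.5,21.2,0],"turn":[0,0,-0.17]},{"jaw":0,"linear":[23,23.8,0],"turn":[0,0,-0.19]},{"jaw":0,"linear":[25.5,26.4,0],"turn":[0,0,-0.22]},{"jaw":0,"linear":[28,29,0],"turn":[0,0,-0.25]},{"jaw":0,"linear":[30.5,31.6,0],"turn":[0,0,-0.28]},{"jaw":0,"linear":[33,34.2,0],"turn":[0,0,-0.31]},{"jaw":0,"linear":[35.5,36.8,0],"turn":[0,0,-0.337]},{"jaw":0,"linear":[37.5,38.8,0],"turn":[0,0,-0.337]},{"jaw":0,"linear":[38.7,40.2,0],"turn":[0,0,-0.337]},{"jaw":0,"linear":[39.1,40.6,0],"turn":[0,0,-0.337]},{"jaw":0,"linear":[39.1,40.6,0],"turn":[0,0,-0.337]},{"jaw":0,"linear":[39.1,40.6,0],"turn":[0,0,-0.337]}]'

```text
time: 1.77
ee_pos: [0.6174, -0.1226, 0.2308]
ee_rot: [-180.0, 0.1, 4.0]
wrist_force: [-0.6, -0.1, -0.2]
opening: 0.0001
```

Run:
```python
from cell import bot
import cv2,numpy as np
s=bot.observe();print(s["time"],s["ee_pos"],s["ee_rot"],s["joints"],s["wrist_force"],s["opening"])
f=bot.grab_frame("side");cv2.imwrite("pics/side1.png",f["color"][:,:,::-1])
w=bot.grab_frame("wrist");np.savez("pics/wrist1.npz",**w);cv2.imwrite("pics/wrist1.png",w["color"][:,:,::-1])
print(w["T_tool_cam"].round(3).tolist())
```

```text
1.7667 [ 0.61739015 -0.12264965  0.2307667 ] [-1.79999918e+02  7.32761671e-02  3.95991670e+00] [-2.20057631e+01  1.72626239e+01  8.37484321e+01 -3.26020645e-02
  7.90548610e+01  6.40405288e+01] [-0.60461173 -0.09300733 -0.19574635] 5.7152112554925976e-05
[[-0.0, 0.96, 0.281, 0.072], [1.0, 0.0, 0.0, -0.001], [0.0, 0.281, -0.96, -0.144], [0.0, 0.0, 0.0, 1.0]]
```

View pics/side1.png

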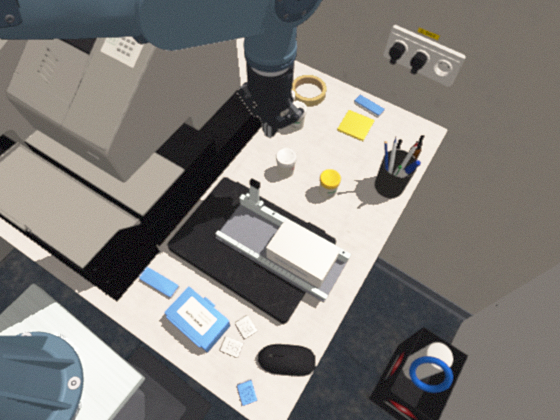

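View pics/wrist1.png

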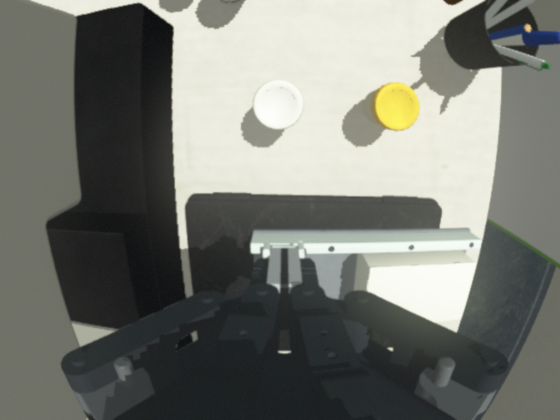

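The wrist view shows the shut fingers around (285,270), just past the fence hinge at (275,243). The cups at (278,105) and (397,106) are clear of the path. I go down behind the flag.

Call:
servo_tool --increments '[{"jaw":0,"linear":[0,0,-1.5],"turn":[0,0,0]},{"jaw":0,"linear":[0,0,-4],"turn":[0,0,0]},{"jaw":0,"linear":[0,0,-7],"turn":[0,0,0]},{"jaw":0,"linear":[0,0,-9.5],"turn":[0,0,0]},{"jaw":0,"linear":[0,0,-11.5],"turn":[0,0,0]},{"jaw":0,"linear":[0,0,-12.7],"turn":[0,0,0]},{"jaw":0,"linear":[0,0,-13.1],"turn":[0,0,0]},{"jaw":0,"linear":[0,0,-13.1],"turn":[0,0,0]},{"jaw":0,"linear":[0,0,-13.1],"turn":[0,0,0]}]'

```text
time: 2.62
ee_pos: [0.6186, -0.1231, 0.1016]
ee_rot: [180.0, -0.1, 3.9]
wrist_force: [-0.1, -0.0, 0.3]
opening: -0.0001
```

Run:
```python
from cell import bot
import cv2,numpy as np
s=bot.observe();print(s["time"],s["ee_pos"],s["ee_rot"],s["wrist_force"])
f=bot.grab_frame("side");cv2.imwrite("pics/side2.png",cv2.resize(f["color"][100:300,180:360,::-1],None,fx=3,fy=3,interpolation=2))
w=bot.grab_frame("wrist");np.savez("pics/wrist2.npz",**w);cv2.imwrite("pics/wrist2.png",w["color"][:,:,::-1])
```

```text
2.6167 [ 0.61864133 -0.12309114  0.101564  ] [ 1.79953668e+02 -9.14416695e-02  3.90330439e+00] [-0.09441864 -0.02938649  0.29157091]
```

View pics/side2.png

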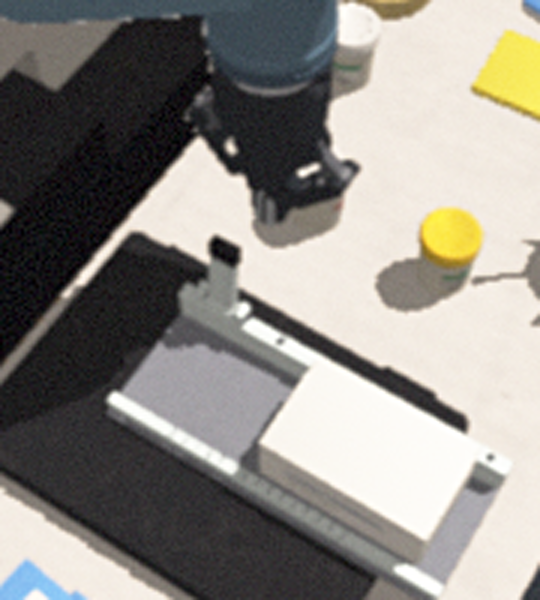

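View pics/wrist2.png

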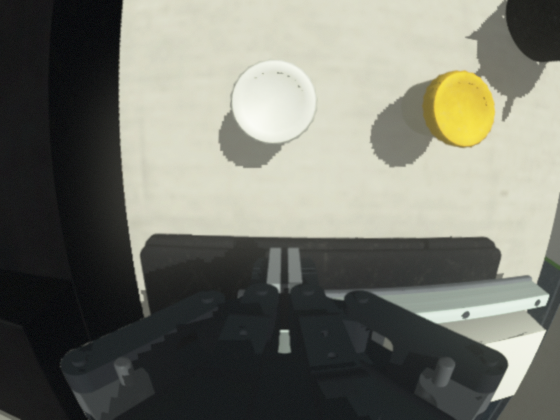

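The fingers are behind the flag, about 3 cm off, and touch nothing. I push towards the robot.

Call:
servo_tool --increments '[{"jaw":0,"linear":[-0.7,-0.05,0],"turn":[0,0,0]},{"jaw":0,"linear":[-1.5,-0.1,0],"turn":[0,0,0]},{"jaw":0,"linear":[-2.3,-0.16,0],"turn":[0,0,0]},{"jaw":0,"linear":[-3.1,-0.21,0],"turn":[0,0,0]},{"jaw":0,"linear":[-3.9,-0.27,0],"turn":[0,0,0]},{"jaw":0,"linear":[-4.7,-0.32,0],"turn":[0,0,0]},{"jaw":0,"linear":[-5.5,-0.38,0],"turn":[0,0,0]},{"jaw":0,"linear":[-6.3,-0.43,0],"turn":[0,0,0]},{"jaw":0,"linear":[-7.1,-0.49,0],"turn":[0,0,0]},{"jaw":0,"linear":[-7.9,-0.54,0],"turn":[0,0,0]},{"jaw":0,"linear":[-8.7,-0.6,0],"turn":[0,0,0]},{"jaw":0,"linear":[-9.4,-0.65,0],"turn":[0,0,0]},{"jaw":0,"linear":[-10,-0.69,0],"turn":[0,0,0]},{"jaw":0,"linear":[-10,-0.69,0],"turn":[0,0,0]},{"jaw":0,"linear":[-10,-0.69,0],"turn":[0,0,0]},{"jaw":0,"linear":[-10,-0.69,0],"turn":[0,0,0]},{"jaw":0,"linear":[-10,-0.69,0],"turn":[0,0,0]}]'

```text
time: 4.13
ee_pos: [0.5184, -0.1293, 0.1004]
ee_rot: [180.0, -0.0, 3.9]
wrist_force: [-0.7, -0.1, -0.2]
opening: -0.0002
```

Run:
```python
from cell import bot
import cv2,numpy as np
s=bot.observe();print(s["time"],s["ee_pos"],s["ee_rot"],s["wrist_force"])
f=bot.grab_frame("side");cv2.imwrite("pics/side3.png",cv2.resize(f["color"][100:300,180:360,::-1],None,fx=3,fy=3,interpolation=2))
```

```text
4.1333 [ 0.51840338 -0.12927573  0.10040117] [ 1.79989132e+02 -2.52636716e-02  3.94839763e+00] [-0.69440875 -0.05378023 -0.16677312]
```

View pics/side3.png

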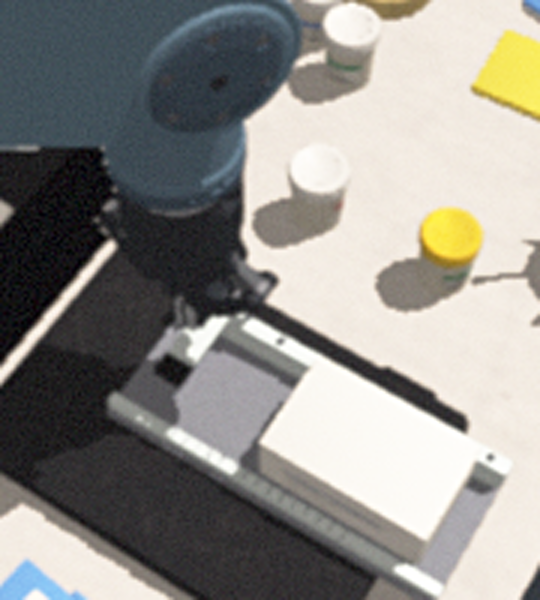

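The flag is down across the track, with its cap at about crop (170,370), and the carton hasn't moved. Now I lift over and go behind the carton.

Call:
servo_tool --increments '[{"jaw":0,"linear":[0,0,1.5],"turn":[0,0,0]},{"jaw":0,"linear":[0,0,4],"turn":[0,0,0]},{"jaw":0,"linear":[0,-1,6],"turn":[0,0,0]},{"jaw":0,"linear":[0.1,-3,7],"turn":[0,0,0]},{"jaw":0,"linear":[0.2,-6,7],"turn":[0,0,0]},{"jaw":0,"linear":[0.3,-9,7],"turn":[0,0,0]},{"jaw":0,"linear":[0.4,-12,7],"turn":[0,0,0]},{"jaw":0,"linear":[0.5,-15,7],"turn":[0,0,0]},{"jaw":0,"linear":[0.6,-18,7],"turn":[0,0,0]},{"jaw":0,"linear":[0.7,-21,7],"turn":[0,0,0]},{"jaw":0,"linear":[0.7,-23.5,7],"turn":[0,0,0]},{"jaw":0,"linear":[0.7,-25,7],"turn":[0,0,0]},{"jaw":0,"linear":[0.7,-25.5,7],"turn":[0,0,0]},{"jaw":0,"linear":[0.7,-25.5,6],"turn":[0,0,0]},{"jaw":0,"linear":[0.7,-25.5,4],"turn":[0,0,0]},{"jaw":0,"linear":[0.7,-25.5,1.5],"turn":[0,0,0]},{"jaw":0,"linear":[0.7,-25.5,-0.5],"turn":[0,0,0]},{"jaw":0,"linear":[0.7,-25.5,-1.5],"turn":[0,0,0]},{"jaw":0,"linear":[0.7,-25.5,-2],"turn":[0,0,0]},{"jaw":0,"linear":[0.7,-25.5,-2],"turn":[0,0,0]}]'

```text
time: 5.85
ee_pos: [0.5248, -0.3825, 0.079]
ee_rot: [-179.9, 0.1, 4.0]
wrist_force: [0.3, -1.1, 0.3]
opening: -0.0002
```

Run:
```python
from cell import bot
import cv2,numpy as np
s=bot.observe();print(s["time"],s["ee_pos"],s["ee_rot"],s["wrist_force"])
f=bot.grab_frame("side");cv2.imwrite("pics/side4.png",cv2.resize(f["color"][150:330,180:380,::-1],None,fx=3.3,fy=3.3,interpolation=2))
f=bot.grab_frame("scene");cv2.imwrite("pics/scene4.png",f["color"][:,:,::-1])
```

```text
5.85 [ 0.52475073 -0.3825347   0.07898527] [-1.79881547e+02  8.37016103e-02  4.00631598e+00] [ 0.26396984 -1.0665026   0.29239495]
```

View pics/side4.png

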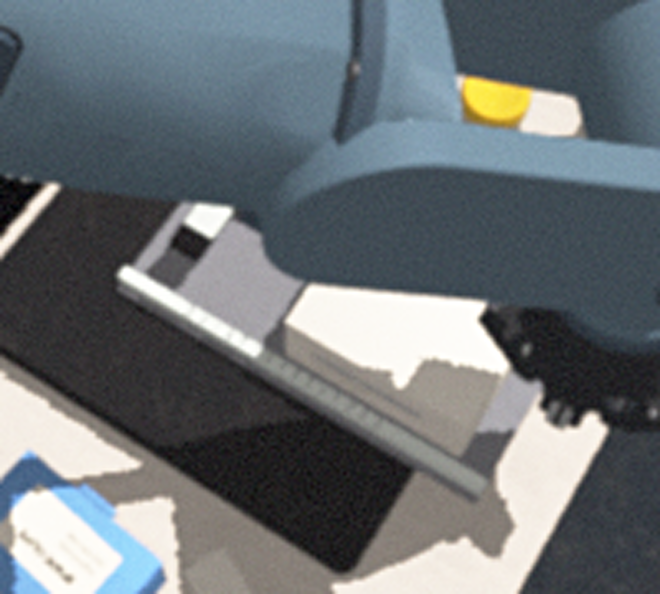

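View pics/scene4.png

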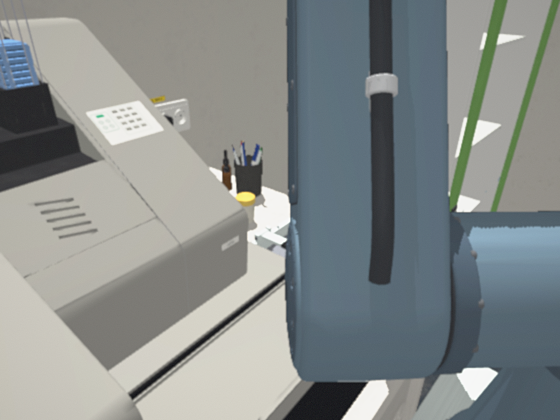

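The fingers are behind the carton, around crop (560,400). I lower them and make most of the push.

Call:
servo_tool --increments '[{"jaw":0,"linear":[0,0,-1.2],"turn":[0,0,0]},{"jaw":0,"linear":[0,0,-2.6],"turn":[0,0,0]},{"jaw":0,"linear":[0,0,-3.4],"turn":[0,0,0]},{"jaw":0,"linear":[0,0,-3.4],"turn":[0,0,0]},{"jaw":0,"linear":[0,0.6,-3.4],"turn":[0,0,0]},{"jaw":0,"linear":[-0.1,1.2,-3.4],"turn":[0,0,0]},{"jaw":0,"linear":[-0.1,1.8,-3.4],"turn":[0,0,0]},{"jaw":0,"linear":[-0.15,2.3,-3.4],"turn":[0,0,0]},{"jaw":0,"linear":[-0.2,2.7,-3.4],"turn":[0,0,0]},{"jaw":0,"linear":[-0.2,3.1,-3.4],"turn":[0,0,0]},{"jaw":0,"linear":[-0.25,3.5,-3.4],"turn":[0,0,0]},{"jaw":0,"linear":[-0.25,3.9,-3.4],"turn":[0,0,0]},{"jaw":0,"linear":[-0.3,4.3,-3.4],"turn":[0,0,0]},{"jaw":0,"linear":[-0.3,4.7,-3.4],"turn":[0,0,0]},{"jaw":0,"linear":[-0.35,5.1,-3.4],"turn":[0,0,0]},{"jaw":0,"linear":[-0.4,5.5,-3.4],"turn":[0,0,0]},{"jaw":0,"linear":[-0.4,5.9,-3.4],"turn":[0,0,0]},{"jaw":0,"linear":[-0.45,6.3,-3.4],"turn":[0,0,0]},{"jaw":0,"linear":[-0.45,6.5,-3.4],"turn":[0,0,0]},{"jaw":0,"linear":[-0.45,6.5,-3.4],"turn":[0,0,0]}]'

```text
time: 7.62
ee_pos: [0.5207, -0.3188, 0.0467]
ee_rot: [180.0, -0.0, 4.0]
wrist_force: [0.4, -1.7, 5.5]
opening: 0.0006
```

Run:
```python
from cell import bot
import cv2,numpy as np
s=bot.observe();print(s["time"],s["ee_pos"],s["ee_rot"],s["wrist_force"])
q=np.load("q.npy");c,si=np.cos(q[3]),np.sin(q[3]);print(np.array([[c,si],[-si,c]])@(s["ee_pos"][:2]-q[:2]))
f=bot.grab_frame("side");cv2.imwrite("pics/side5.png",cv2.resize(f["color"][150:330,180:380,::-1],None,fx=3.3,fy=3.3,interpolation=2))
f=bot.grab_frame("wrist");cv2.imwrite("pics/wrist5.png",f["color"][:,:,::-1])
```

```text
7.6167 [ 0.52074965 -0.31884402  0.04668417] [ 1.79977456e+02 -2.65329825e-02  3.96021718e+00] [ 0.38445334 -1.68630692  5.4537001 ]
[-0.00016666 -0.08971884]
```

View pics/side5.png

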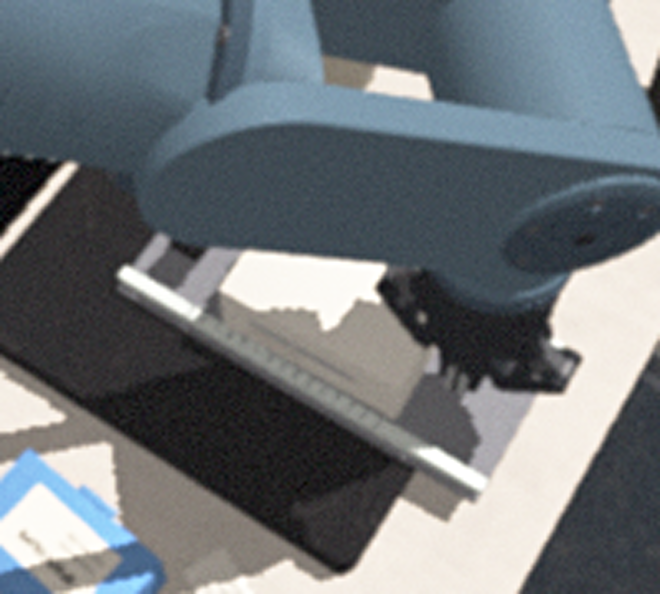

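View pics/wrist5.png

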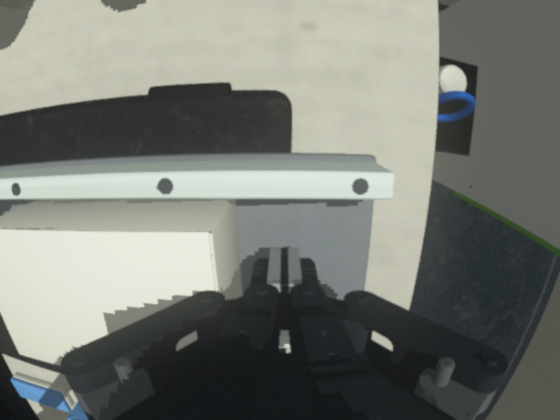

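The carton has moved forward, with its front corner now near crop (222,300). But the wrist force shows 5.5 N upward, so I need to find what is touching before I push on.

```bash
python3 - <<'E'
from fit import *
q=np.load("q.npy")
for u,v in((222,300),(428,352),(402,425)):
    u,v=u/3.3+180,v/3.3+150
    r=E[:3,:3]@np.array([(u-cx)/fx,-(v-cy)/fx,-1])
    for z in(.008,.064):
        p=E[:3,3]+r*(z+q[2]-E[2,3])/r[2]; c,s=np.cos(q[3]),np.sin(q[3])
        print(z,(np.array([[c,s],[-s,c]])@(p[:2]-q[:2])).round(4))
# project tcp
from cell import bot
s=bot.observe();print(s['wrist_force'],(proj(s["ee_pos"])-[180,150])*3.3)
E
python3 - <<'E'
import cv2
im=cv2.imread("pics/wrist5.png")[180:400,150:420]
cv2.imwrite("pics/w5c.png",cv2.resize(im,None,fx=2.7,fy=2.7,interpolation=2))
E
```

```text
0.008 [-0.0255  0.0722]
0.064 [-0.0452  0.0559]
0.008 [ 0.0145 -0.0621]
0.064 [-0.0079 -0.0693]
0.008 [-0.0375 -0.0723]
0.064 [-0.0563 -0.0788]
[ 0.47312016 -1.38799542  5.98528891] [[458.10482037 378.27990397]]
```

View pics/w5c.png

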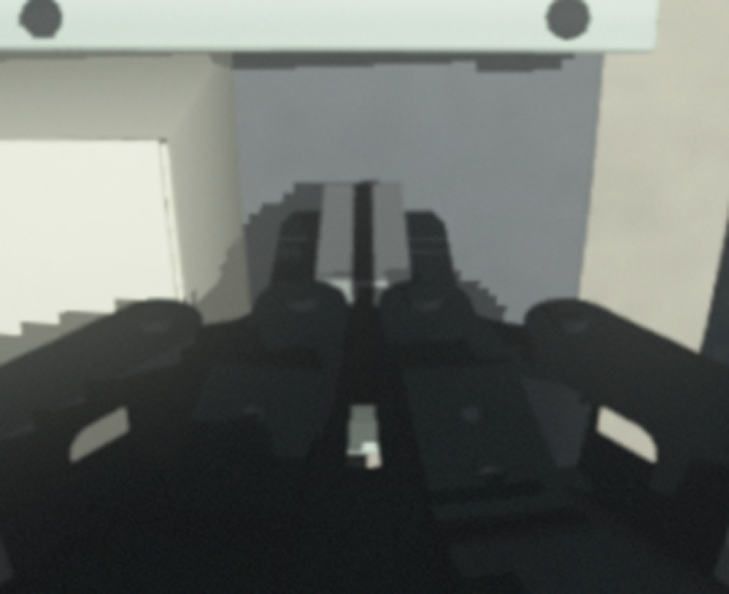

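The finger face is at about y=-75 mm and the carton's end at about -72 mm, which fits contact. The upward force suggests a knuckle is resting on the carton's top edge. I raise 10 mm and check the force.

Call:
servo_tool --increments '[{"jaw":0,"linear":[0,-0.2,0.2],"turn":[0,0,0]},{"jaw":0,"linear":[0,-0.4,0.6],"turn":[0,0,0]},{"jaw":0,"linear":[0,-0.5,1],"turn":[0,0,0]},{"jaw":0,"linear":[0,-0.5,1],"turn":[0,0,0]},{"jaw":0,"linear":[0,-0.5,1],"turn":[0,0,0]},{"jaw":0,"linear":[0,-0.5,1],"turn":[0,0,0]}]'

```text
time: 8.22
ee_pos: [0.5203, -0.3239, 0.056]
ee_rot: [-180.0, 0.0, 3.9]
wrist_force: [-0.4, -1.1, -0.8]
opening: -0.0003
```

Run:
```python
from cell import bot
import cv2,numpy as np
s=bot.observe();print(s["time"],s["ee_pos"],s["wrist_force"],s["ft_torque"])
f=bot.grab_frame("side");cv2.imwrite("pics/side6.png",cv2.resize(f["color"][150:330,180:380,::-1],None,fx=3.3,fy=3.3,interpolation=2))
f=bot.grab_frame("wrist");cv2.imwrite("pics/w6.png",cv2.resize(f["color"][150:400,50:420,::-1],None,fx=2,fy=2,interpolation=2))
```

```text
8.2167 [ 0.52026804 -0.32394103  0.05603804] [-0.39188692 -1.07625775 -0.76160561] [-0.02398979 -0.01054783 -0.02826782]
```

View pics/side6.png

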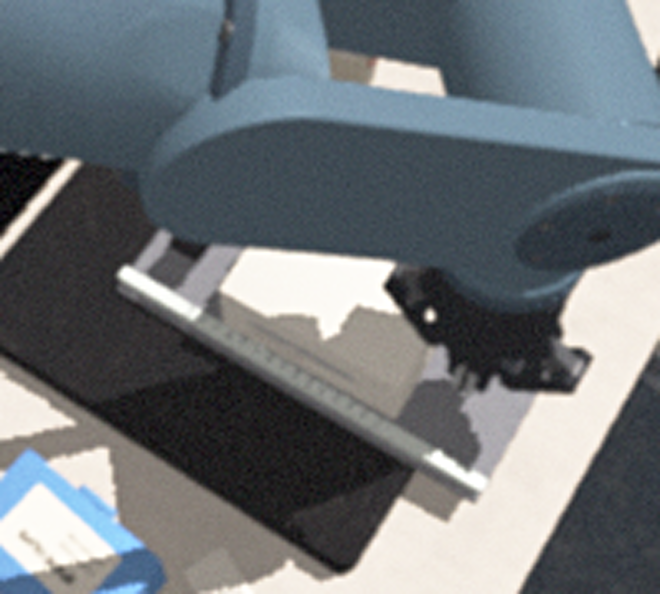

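View pics/w6.png

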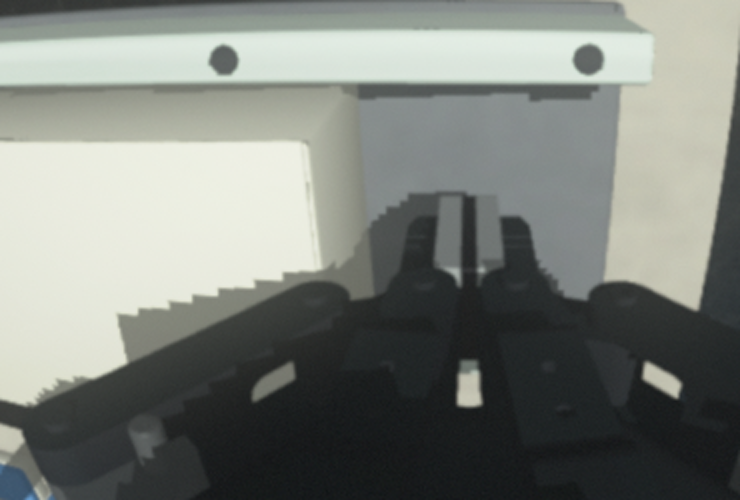

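The force is gone, so the knuckles do hang low along the jaw direction. I back off, lift, and turn the tool 90° so the linkages lie across the track.

Call:
servo_tool --increments '[{"jaw":0,"linear":[0.1,-0.7,1],"turn":[0,0,0]},{"jaw":0,"linear":[0.2,-1.5,3],"turn":[0,0,-0.05]},{"jaw":0,"linear":[0.2,-2,5],"turn":[0,0,-0.15]},{"jaw":0,"linear":[0.2,-2,6],"turn":[0,0,-0.27]},{"jaw":0,"linear":[0.2,-2,6],"turn":[0,0,-0.39]},{"jaw":0,"linear":[0.2,-2,6],"turn":[0,0,-0.51]},{"jaw":0,"linear":[0.2,-2,6],"turn":[0,0,-0.63]},{"jaw":0,"linear":[0.2,-2,6],"turn":[0,0,-0.75]},{"jaw":0,"linear":[0.2,-2,6],"turn":[0,0,-0.87]},{"jaw":0,"linear":[0.2,-2,6],"turn":[0,0,-0.99]},{"jaw":0,"linear":[0.2,-2,6],"turn":[0,0,-1.11]},{"jaw":0,"linear":[0.2,-2,6],"turn":[0,0,-1.23]},{"jaw":0,"linear":[0.2,-2,6],"turn":[0,0,-1.35]},{"jaw":0,"linear":[0.2,-2,6],"turn":[0,0,-1.47]},{"jaw":0,"linear":[0.2,-2,5],"turn":[0,0,-1.57]},{"jaw":0,"linear":[0.2,-2,3],"turn":[0,0,-1.57]},{"jaw":0,"linear":[0.2,-2,1],"turn":[0,0,-1.57]},{"jaw":0,"linear":[0.2,-2,-0.4],"turn":[0,0,-1.57]},{"jaw":0,"linear":[0.2,-2,-0.6],"turn":[0,0,-1.57]},{"jaw":0,"linear":[0.2,-2,-0.6],"turn":[0,0,-1.57]}]'

```text
time: 9.98
ee_pos: [0.522, -0.3439, 0.0495]
ee_rot: [179.9, 0.1, -86.0]
wrist_force: [-0.5, 0.5, -0.2]
opening: -0.0001
```

Run:
```python
from cell import bot
import cv2,numpy as np
s=bot.observe();print(s["time"],s["ee_pos"],s["ee_rot"],s["wrist_force"],s["joints"])
q=np.load("q.npy");c,si=np.cos(q[3]),np.sin(q[3]);print(np.array([[c,si],[-si,c]])@(s["ee_pos"][:2]-q[:2]))
f=bot.grab_frame("side");cv2.imwrite("pics/side7.png",cv2.resize(f["color"][150:330,180:380,::-1],None,fx=3.3,fy=3.3,interpolation=2))
```

```text
9.9833 [ 0.52197084 -0.34389415  0.04948855] [ 1.79918076e+02  9.21679292e-02 -8.60165576e+01] [-0.45260306  0.47822102 -0.15076393] [-4.42413651e+01  2.86727270e+01  9.10692470e+01  3.52939943e-04
  6.03813403e+01  1.31774952e+02]
[-0.00066131 -0.11479384]
```

View pics/side7.png

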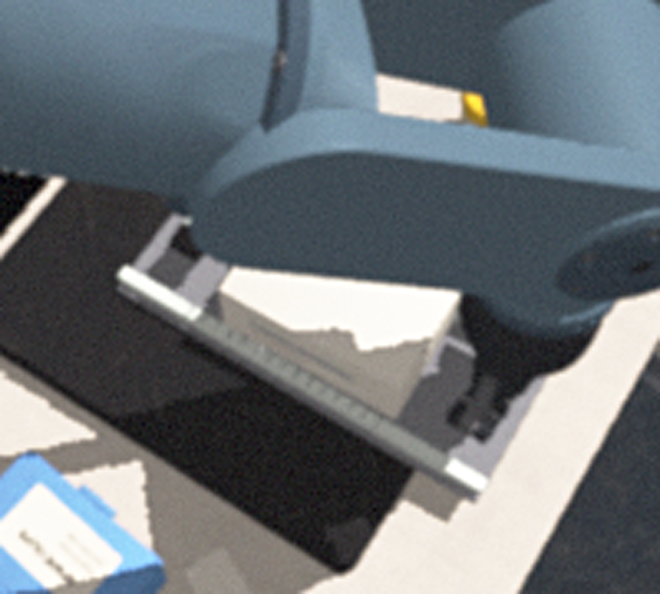

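Everything is clear and the carton is flat. I push to just short of contact with the flag.

Call:
servo_tool --increments '[{"jaw":0,"linear":[0,0.6,0],"turn":[0,0,0]},{"jaw":0,"linear":[-0.1,1.2,0],"turn":[0,0,0]},{"jaw":0,"linear":[-0.1,1.8,0],"turn":[0,0,0]},{"jaw":0,"linear":[-0.15,2.3,0],"turn":[0,0,0]},{"jaw":0,"linear":[-0.2,2.7,0],"turn":[0,0,0]},{"jaw":0,"linear":[-0.2,3,0],"turn":[0,0,0]},{"jaw":0,"linear":[-0.2,3.3,0],"turn":[0,0,0]},{"jaw":0,"linear":[-0.25,3.6,0],"turn":[0,0,0]},{"jaw":0,"linear":[-0.25,3.9,0],"turn":[0,0,0]},{"jaw":0,"linear":[-0.3,4.2,0],"turn":[0,0,0]},{"jaw":0,"linear":[-0.3,4.5,0],"turn":[0,0,0]},{"jaw":0,"linear":[-0.35,4.8,0],"turn":[0,0,0]},{"jaw":0,"linear":[-0.35,5.1,0],"turn":[0,0,0]},{"jaw":0,"linear":[-0.35,5.4,0],"turn":[0,0,0]},{"jaw":0,"linear":[-0.4,5.6,0],"turn":[0,0,0]},{"jaw":0,"linear":[-0.4,5.8,0],"turn":[0,0,0]},{"jaw":0,"linear":[-0.4,5.8,0],"turn":[0,0,0]}]'

```text
time: 11.45
ee_pos: [0.5184, -0.2857, 0.0502]
ee_rot: [180.0, 0.0, -86.0]
wrist_force: [-0.5, -0.9, -0.2]
opening: -0.0001
```

```bash
cat > look.py <<'E'
import sys
from cell import bot
import cv2,numpy as np
s=bot.observe();print(s["time"],s["ee_pos"],s["wrist_force"])
q=np.load("q.npy");c,si=np.cos(q[3]),np.sin(q[3]);print(np.array([[c,si],[-si,c]])@(s["ee_pos"][:2]-q[:2]))
f=bot.grab_frame("side");cv2.imwrite(f"pics/side{sys.argv[1]}.png",cv2.resize(f["color"][150:330,180:380,::-1],None,fx=3.3,fy=3.3,interpolation=2))
E
python3 look.py 8
```

```text
11.45 [ 0.51843467 -0.28571133  0.05021532] [-0.47365714 -0.85419783 -0.18226972]
[-0.00021056 -0.05650541]
```

View pics/side8.png

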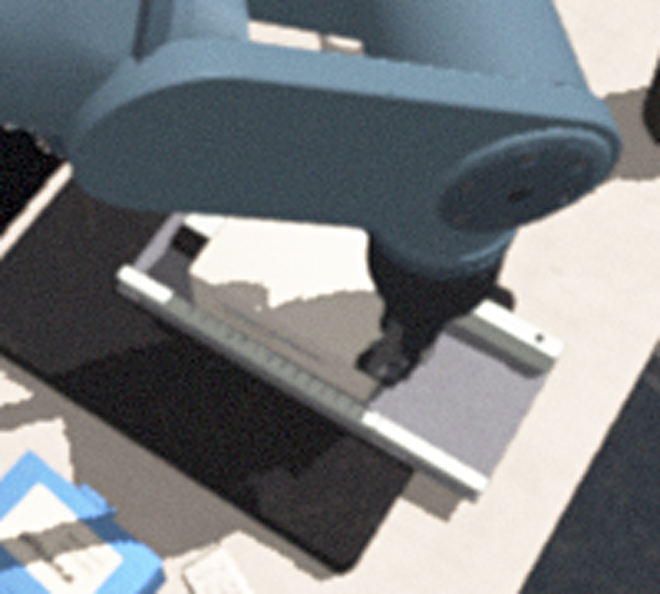

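The carton is now nearly at the flag, with its front corner near crop (192,275). I finish in small steps and watch the force.

Call:
servo_tool --increments '[{"jaw":0,"linear":[0,0.1,0],"turn":[0,0,0]},{"jaw":0,"linear":[0,0.2,0],"turn":[0,0,0]},{"jaw":0,"linear":[0,0.3,0],"turn":[0,0,0]},{"jaw":0,"linear":[0,0.4,0],"turn":[0,0,0]},{"jaw":0,"linear":[0,0.5,0],"turn":[0,0,0]},{"jaw":0,"linear":[0,0.5,0],"turn":[0,0,0]},{"jaw":0,"linear":[0,0.5,0],"turn":[0,0,0]}]'

```text
time: 12.08
ee_pos: [0.5185, -0.2811, 0.0503]
ee_rot: [180.0, 0.0, -86.0]
wrist_force: [0.9, -0.3, 0.7]
opening: -0.0
```

Call:
servo_tool --increments '[{"jaw":0,"linear":[0,0.1,0],"turn":[0,0,0]},{"jaw":0,"linear":[0,0.2,0],"turn":[0,0,0]},{"jaw":0,"linear":[0,0.2,0],"turn":[0,0,0]},{"jaw":0,"linear":[0,0.2,0],"turn":[0,0,0]}]'

```text
time: 12.42
ee_pos: [0.5191, -0.2807, 0.051]
ee_rot: [-179.9, -0.2, -86.0]
wrist_force: [-0.3, -5.8, 0.5]
opening: 0.0005
```

```bash
python3 look.py 9
```

```text
12.4167 [ 0.51909067 -0.28071525  0.05100769] [-0.26850148 -5.82965361  0.54589636]
[ 0.00078555 -0.05156588]
```

View pics/side9.png

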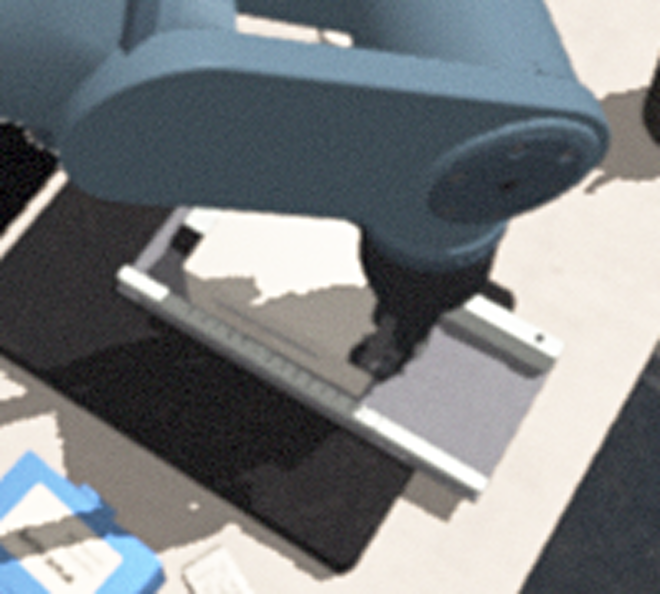

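The push force rose to 5.8 N at TCP y=-51.6 mm, against -50 predicted, so the carton is seated. I back off, lift, and move clear to check.

Call:
servo_tool --increments '[{"jaw":0,"linear":[0,-0.5,0],"turn":[0,0,0]},{"jaw":0,"linear":[0.1,-1.5,0],"turn":[0,0,0]},{"jaw":0,"linear":[0.2,-3,0],"turn":[0,0,0]},{"jaw":0,"linear":[0.3,-4.5,1],"turn":[0,0,0]},{"jaw":0,"linear":[0.4,-5.5,3],"turn":[0,0,0]},{"jaw":0,"linear":[0.4,-6,6],"turn":[0,0,0]},{"jaw":0,"linear":[0,-7,9],"turn":[0,0,0]},{"jaw":0,"linear":[-2,-9,12],"turn":[0,0,0]},{"jaw":0,"linear":[-4,-11,14],"turn":[0,0,0]},{"jaw":0,"linear":[-6.5,-13,15],"turn":[0,0,0]},{"jaw":0,"linear":[-9,-15,15],"turn":[0,0,0]},{"jaw":0,"linear":[-11.5,-17,15],"turn":[0,0,0]},{"jaw":0,"linear":[-14,-19,15],"turn":[0,0,0]},{"jaw":0,"linear":[-16.5,-20.5,15],"turn":[0,0,0]},{"jaw":0,"linear":[-18.5,-22,15],"turn":[0,0,0]},{"jaw":0,"linear":[-20,-23,15],"turn":[0,0,0]},{"jaw":0,"linear":[-20,-23,15],"turn":[0,0,0]}]'

```text
time: 13.88
ee_pos: [0.3149, -0.5123, 0.2003]
ee_rot: [179.9, -0.0, -86.3]
wrist_force: [0.6, -1.1, -0.4]
opening: 0.0001
```

```bash
python3 look.py 10
python3 - <<'E'
import sys; sys.argv=['x']
import cv2,numpy as np
from fit import *
q=np.load("q.npy");S=3.3
big=cv2.imread("pics/side10.png")
def line(P,col):
    p=(proj(pose(q,P))-[180,150])*S; cv2.polylines(big,[p.astype(int)],True,col,1)
line([[sx*.038-.0013,.025+sy*.064,.064] for sx,sy in((1,1),(1,-1),(-1,-1),(-1,1))],(0,0,255))
line([[.048,.089,.043],[-.024,.089,.043],[-.024,.111,.043],[.048,.111,.043]],(0,200,0))
cv2.imwrite("pics/ov10.png",big)
E
```

```text
13.8833 [ 0.31493539 -0.5123      0.20029799] [ 0.59994838 -1.06036953 -0.36888042]
[-0.218728   -0.26864806]
```

View pics/ov10.png

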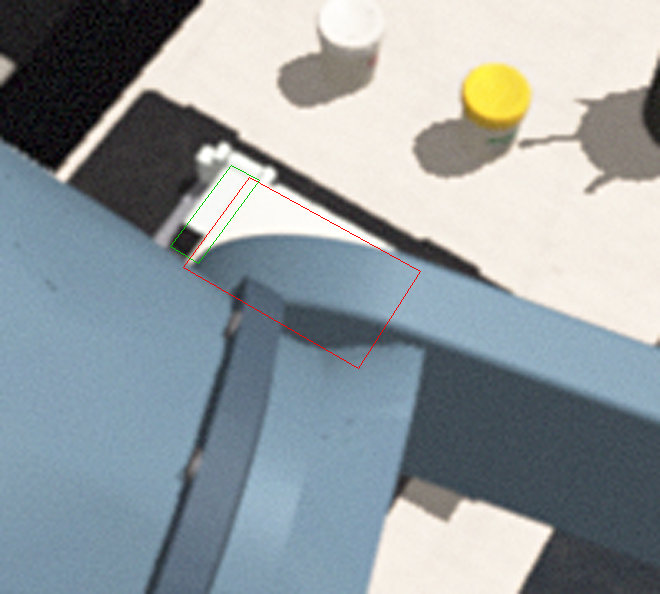

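The flag and the carton's front end match the prediction, but the arm hides the rest. I move it to where the view was clear earlier.

Call:
servo_tool --increments '[{"jaw":0,"linear":[1,1,1],"turn":[0,0,0]},{"jaw":0,"linear":[3,3.5,2.5],"turn":[0,0,0]},{"jaw":0,"linear":[5,6,4],"turn":[0,0,0]},{"jaw":0,"linear":[7,8.5,5],"turn":[0,0,0]},{"jaw":0,"linear":[9,11,5],"turn":[0,0,0]},{"jaw":0,"linear":[11,13.5,5],"turn":[0,0,0]},{"jaw":0,"linear":[13,16,5],"turn":[0,0,0]},{"jaw":0,"linear":[15,18.5,5],"turn":[0,0,0]},{"jaw":0,"linear":[17,21,5],"turn":[0,0,0]},{"jaw":0,"linear":[19,23.5,5],"turn":[0,0,0]},{"jaw":0,"linear":[21,26,5],"turn":[0,0,0]},{"jaw":0,"linear":[23,28.5,5],"turn":[0,0,0]},{"jaw":0,"linear":[25,31,5],"turn":[0,0,0]},{"jaw":0,"linear":[27,33.5,5],"turn":[0,0,0]},{"jaw":0,"linear":[29,36,5],"turn":[0,0,0]},{"jaw":0,"linear":[30,38,5],"turn":[0,0,0]},{"jaw":0,"linear":[30,39,5],"turn":[0,0,0]},{"jaw":0,"linear":[30,39,5],"turn":[0,0,0]},{"jaw":0,"linear":[30,39,5],"turn":[0,0,0]}]'

```text
time: 15.52
ee_pos: [0.6184, -0.118, 0.2506]
ee_rot: [180.0, -0.0, -85.9]
wrist_force: [-0.7, -0.7, -0.0]
opening: -0.0001
```

```bash
python3 look.py 11
python3 - <<'E'
import cv2,numpy as np
from fit import *
q=np.load("q.npy");S=3.3
big=cv2.imread("pics/side11.png")
def line(P,col):
    p=(proj(pose(q,P))-[180,150])*S; cv2.polylines(big,[p.astype(int)],True,col,1)
line([[sx*.038-.0013,.025+sy*.064,.064] for sx,sy in((1,1),(1,-1),(-1,-1),(-1,1))],(0,0,255))
line([[.048,.089,.043],[-.024,.089,.043],[-.024,.111,.043],[.048,.111,.043]],(0,200,0))
cv2.imwrite("pics/ov11.png",big)
E
```

```text
15.5167 [ 0.61835671 -0.11795345  0.25061141] [-0.7494349  -0.70122846 -0.03770736]
[0.11094915 0.10402696]
```

View pics/ov11.png

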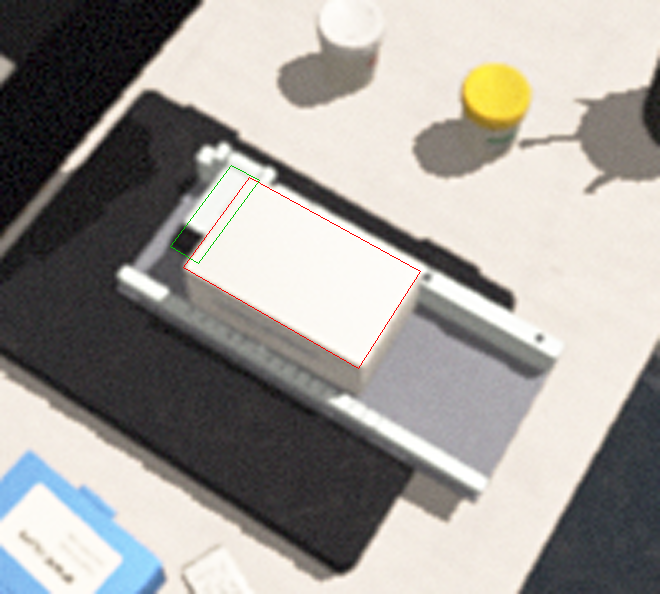

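The carton outline matches the goal at y=+25 mm almost exactly. It is flat and aligned, the flag is down, and the arm is clear. I hand in.

```bash
python3 -c "
from cell import bot
print(bot.job_done())"
```

```text
the job is handed in; nothing more can be done
None
```

The flag is fully down, the carton is pushed up against it, and the job is handed in. It took about 15.5 s on the robot clock; no verdict was reported.

- **Flag:** I pushed it over from behind with the shut fingers while the carton was still at about y = -48 mm, well short of the -5 mm limit.
- **Push:** On the first push the upward wrist force rose to about 6 N. A gripper knuckle was probably resting on the carton's top edge, because the force went away when I lifted. I turned the tool 90° and finished the push, stopping when the push force reached 5.8 N. The tool was then at y = -51.6 mm, against about -50 mm expected for full contact.
- **Final check:** With the arm clear, the side image matches the outline drawn for a carton centre at y = +25 mm to within about 1–2 mm. The carton looks flat and aligned, the flag is down, and nothing is touching. I read the flag's angle only from the picture.

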